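# Lock a fresh cartridge into the water purifier

### The arm

A 6-joint arm with a two-finger parallel gripper is mounted at the origin on the work surface. World frame = base frame: x ahead of the robot, y to its left, z up, the work surface at z = 0. Lengths are in m, angles in rad, forces in N, time in s.
With the tool pointing down it reaches from about 0.35 to 0.85 m from the base axis. Payload 8.1 kg.
Tool frame: the origin (TCP) lies midway between the tips of the shut fingers; the grasp point (between the pads) lies r.grip_depth behind it (r.grip_depth is the distance from the TCP to the grasp point, in m); z points along the fingers, y is the line along which they close (so a half turn about z gives the same grasp; the last joint's range is limited). The gripper opens to 93 mm and grips with 3 to 60 N. Pads are 15 mm wide; open, the fingers measure 128 mm over their backs; the gripper's body (75 mm by 188 mm) begins 65 mm behind the grasp point.
Start: joints at [1.237, 0.13, 1.488, -0, 1.523, -0.085], TCP at [0.148, 0.582, 0.219] pointing down, gripper open.
Joint ranges: [-2.96, 2.96], [-0.89, 2.26], [0.02, 2.5], [-1.34, 4.48], [0, 2.73], [-2.66, 2.66]. Speed limits (rad/s): [2.39, 2.39, 2.79, 3.14, 3.14, 3.14].

### API

Orientations are given as a rotation vector (axis times angle).
In Python, from rig import r, imaging gives the robot as it stands. The module is installed in compiled form; this text tells all that it offers.
- The arm moves only by the shell command python3 -m crank 'ROWS' [OPENING] [FORCE]. ROWS is JSON, one flat list of numbers, 4 for each row, row after row: the shift along the tool's x, y, z in m, then the turn about the tool's z in degrees. A call has 1 to 8 rows; each row shifts and turns the commanded pose from where the row before left it, along the tool's axes as they then stand; what a row does not reach is not made up. A row lasts 1/10 s, in which the tool goes at most 50 mm and 8.59 degrees, less where a joint would pass 70% of its speed; a pose out of reach is approached as far as the arm can. A call with a gripper value outside its range is refused whole. OPENING is the closure, from 0 (fully open) to 1 (shut), set as the call begins (- or left out, the last holds). The fingers move at their own pace and stop on an object; FORCE is the grip in N (left out, the last holds). Time passes only in rows, so rows that do not move let the fingers close. It gives the time, the measured TCP pose, the force, the opening and the grip force at its end, in the units of the state.
- r.read_state(): the state, without advancing time (a new reading comes with each control period).
- imaging.read_camera(name): name is "scene" or "top" or "wrist"; returns a dict with "img" (384x512x3 uint8, blue, green, red), "range_z" (384x512 float32, m along the optical axis (not along the pixel's ray), 0 where there is no reading), "intrinsics" (3x3 intrinsics, pixels), "world_from_camera" (4x4, takes a point from camera to world coordinates); the wrist camera has in their place "hand_eye" (4x4, takes a point from camera to tool coordinates, whose origin is the TCP and whose axes are the flange's). Camera axes: x right, y down, z forward; pixel columns grow to the right and rows downward; lengths in m; the calibration is good to about 2 mm. The wrist camera is an equidistant fisheye: a pixel r from the principal point sees the ray r / f radians off the axis. A picture is of the moment at which its call begins: read the wrist's pose just before it.
- r.sign_off(): hands the job in; it is judged then, once.
The state is a dict: "clock": time; "qpos": joint angles; "qd": joint speeds; "joint_efforts": joint torques, N m; "eef_pos": TCP position; "ee_rot": TCP orientation; "wrist_force": force on the tool from outside, world axes, zero at the start; "ft_torque": the same for the moment, N m; "opening": finger opening in m; "gripper_force": force on a finger pad.
Only numpy, scipy, OpenCV 4.12 (cv2) and the standard library are available. Lean on these libraries where they do the work, as an engineer would, in place of code of your own. Each camera call takes 0.05 s, during which the arm holds its last target. There are 200 camera calls.

### The job

Fit the blue-capped cartridge into the round collar on top of the grey water purifier: find the collar's two slots with its lugs, press it in against the spring, twist it a quarter turn clockwise (seen from above) until it locks, and let go of it. Be gentle, the collar is plastic and must never feel more than 60 N (about 6 kg), and leave the grey-capped spent cartridge and the other bottles and glassware where they stand.

Things in the scene. Friction and masses are not known exactly. Their poses are not given: they have to be found in the camera images.
- fresh_bar (a point): Fresh cartridge, blue cap on a white round body, upright on the cork mat, about 0.16 kg. Point: centre of its upright blue finger bar, 46 mm long (x), 14 mm thick (y), reaching 20 mm above and 20 mm below the point; z up. Under the bar a cap disc 49 mm across, 10 mm thick, then the body, 42 mm across, its flat underside 80 mm below the point.
- fresh_lugs (a point): On the fresh cartridge's axis, 60 mm below the bar point and 20 mm above the underside, level with the underside of its two blue lugs. They stick out to +x and -x, in line with the finger bar, to 29 mm from the axis; 10 mm wide, 8 mm high. A half turn makes no difference.
- unit: Grey water purifier, fixed, 200 x 200 mm, 75 mm tall, with a blue block, 125 mm tall, along its rear from 100 mm behind the collar's axis. Origin: on the collar's axis at table level; x points from its front to the rear block, z up. A black ring collar, 73 mm across, 26 mm high, stands on top.
- mouth (a point): Centre of the collar's flat top, 101 mm above the table, axes as the purifier. 46 mm bore. Two opposite slots, 14 mm wide, marked yellow, let the lugs down. They lie along x but the collar may be set up to 0.45 rad either way about z; that angle is not measured: look, or rest the lugs lightly on the top and turn till they drop in. The lugs fit within about 0.06 rad of the slots.
- well (a point): On the axis, 24 mm below the mouth: top of the sprung plate at rest, met by the cartridge's underside once the lugs are 4 mm below the mouth. It pushes up with 6 N there, 0.5 N more per mm, and bottoms hard with the lugs' underside 22 mm below the mouth (15 N). It is damped: let go, the cartridge rises at some 0.1 m/s at most.
- pocket (a point): On the axis, 13 mm below the mouth: where the lugs' underside sits when locked. With it more than 17 mm below the mouth the lugs pass under the lip and turn, clockwise from above only, to a wall a quarter turn (1.57 rad, and 0.13 to spare) from the slots. Let up there, the spring lifts them 4 mm into pockets: locked. Stopped short it stays 17 mm down; in the slots it rises to 4 mm.
- spent_bar (a point): Spent cartridge, same shape and mass, grey cap, on the same mat at least 120 mm away; point: centre of its finger bar. To be left alone.
- cylinder: Clear measuring cylinder, 215 mm tall, on a green hexagonal foot; the point is the centre of its underside. Leave alone.
- beaker: Glass beaker, 72 mm wide, 95 mm tall; the point is the centre of its underside. Leave alone.
- flask: Stoppered purple flask, 80 mm wide, 125 mm tall; the point is the centre of its underside. Leave alone.
- reagent: Amber reagent bottle, 60 mm wide, 130 mm tall; the point is the centre of its underside. Leave alone.
- jar: White jar with yellow cap, 60 mm wide, 80 mm tall; the point is the centre of its underside. Leave alone.
Not all that is in view belongs to the job. There is more than one size of the part that bears fresh_bar; the job needs the middle-sized.

How it is judged:
By the outcome, as a careful person would: the job done as asked, in the order asked, and still so for the second after the job is handed in, with the robot touching nothing.
It also fails if it takes over 72 s, if anything falls off the work surface, if the arm or the gripper's body presses on something with over 40 N, if the wrist force passes 120 N, or if a joint passes its speed limit or range.

## Working session

There is one attempt and no reset: what is moved stays moved. The work goes in short steps, Python scripts to look and compute and a shell command to move; the robot and the scene stay as the last step left them, time stands still between calls to the robot, and variables do not carry over. Pictures are saved under pics/ and viewed, at most 10 in all, crops included, and the job is handed in when it is done.

```bash
mkdir -p pics
python3 - <<'E'
from rig import r, imaging
import cv2,pickle,numpy as np
s=r.read_state();print({k:np.round(v,3) for k,v in s.items()},r.grip_depth)
d={}
for n in("top","scene"):
    d[n]=imaging.read_camera(n);cv2.imwrite(f"pics/{n}0.png",d[n]["img"])
    print(n,d[n]["intrinsics"],d[n]["world_from_camera"].round(3))
pickle.dump(d,open("d.pkl","wb"))
E
```

```text
{'clock': np.float64(0.0), 'qpos': array([ 1.237,  0.131,  1.489,  0.   ,  1.523, -0.085]), 'qd': array([ 0.002,  0.001, -0.002, -0.001, -0.001, -0.   ]), 'joint_efforts': array([ 1.0000e-03, -5.5986e+01, -4.9174e+01,  7.7000e-02,  3.6000e-02,
       -0.0000e+00]), 'eef_pos': array([0.148, 0.581, 0.218]), 'ee_rot': array([-3.900e-01, -3.117e+00,  3.000e-03]), 'wrist_force': array([-0.556, -0.561,  0.463]), 'ft_torque': array([-0.013, -0.023,  0.039]), 'gripper_force': np.float64(0.0), 'opening': np.float64(0.093)} 0.0188
top [[390.38855914   0.         258.0578449 ]
 [  0.         390.38855914 192.84765255]
 [  0.           0.           1.        ]] [[-0.002 -0.997  0.081  0.407]
 [-1.     0.003  0.005 -0.037]
 [-0.005 -0.081 -0.997  1.517]
 [ 0.     0.     0.     1.   ]]
scene [[413.43291726   0.         265.20975036]
 [  0.         413.43291726 185.9229108 ]
 [  0.           0.           1.        ]] [[-0.708  0.392 -0.588  1.419]
 [ 0.707  0.383 -0.595  0.872]
 [-0.008 -0.836 -0.548  0.935]
 [ 0.     0.     0.     1.   ]]
```

View pics/top0.png

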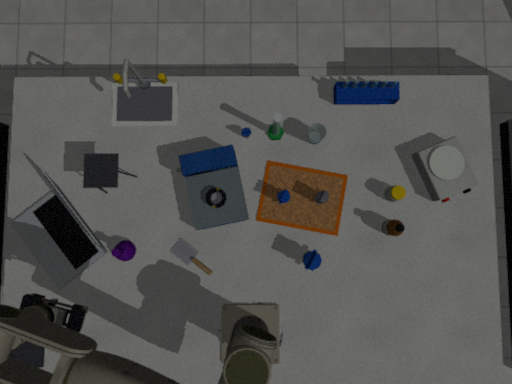

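View pics/scene0.png

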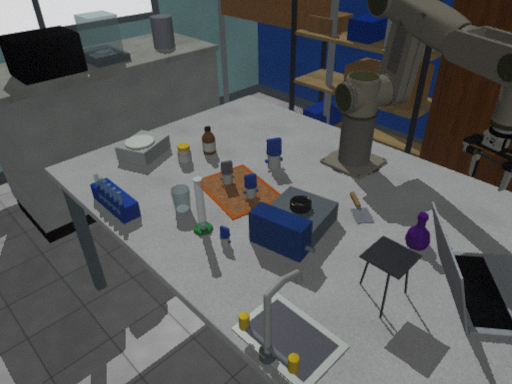

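Blue-capped candidates in the top view are a small one at (246,132) off the mat, one at (284,196) on the cork mat, and a large one at (312,260) off the mat. The one on the mat fits: it is middle-sized and stands next to the grey cap at (322,197). I'll confirm it with an enlarged crop.

```bash
cat > h.py <<'E'
import numpy as np,cv2
from scipy.spatial.transform import Rotation as R
def onplane(d,uv,z):
    K=d["intrinsics"];T=d["world_from_camera"]
    v=T[:3,:3]@np.linalg.inv(K)@np.array([*uv,1.]);return T[:3,3]+v*(z-T[2,3])/v[2]
def cloud(d):
    K=d["intrinsics"];T=d["world_from_camera"];z=d["range_z"]
    v,u=np.mgrid[:384,:512]
    P=np.stack([(u-K[0,2])/K[0,0]*z,(v-K[1,2])/K[1,1]*z,z],-1)
    return P@T[:3,:3].T+T[:3,3]
E
python3 - <<'E'
from h import *
import pickle
d=pickle.load(open("d.pkl","rb"));t=d["top"];P=cloud(t)
hsv=cv2.cvtColor(t["img"],cv2.COLOR_BGR2HSV)
m=((hsv[...,0]>100)&(hsv[...,0]<130)&(hsv[...,1]>150)&(hsv[...,2]>50)).astype(np.uint8)
n,l,st,c=cv2.connectedComponentsWithStats(m)
for i in range(1,n):
    if st[i,4]>15:
        q=P[l==i];z=np.percentile(q[:,2],90);top=q[q[:,2]>z-.012]
        print(c[i].round(1),st[i],'ztop',z.round(3),'mean top',top.mean(0).round(3),'ext',np.ptp(top[:,:2],axis=0).round(3))
        s=top[:,:2]-top[:,:2].mean(0);w,V=np.linalg.eigh(s.T@s);print('  axis deg',np.degrees(np.arctan2(V[1,1],V[0,1])).round(1),w.round(5))
for uv in[(284,196),(322,197),(270,215),(217,197),(200,205),(235,205)]: print(uv,P[uv[1],uv[0]].round(3))
a=cv2.resize(t["img"][110:285,170:350],None,fx=4,fy=3.4,interpolation=cv2.INTER_CUBIC)
a=cv2.resize(t["img"][110:280,165:350],None,fx=3.5,fy=3.5,interpolation=cv2.INTER_CUBIC)
a=np.clip(a*1.6,0,255).astype(np.uint8);cv2.imwrite("pics/crop1.png",a)
E
```

```text
[366.4  93.4] [ 335   82   64   22 1208] ztop 0.066 mean top [ 0.909 -0.443  0.071] ext [0.545 0.53 ]
  axis deg 106.7 [1.46417 5.90044]
[245.7 131.7] [242 128   9   8  56] ztop 0.07 mean top [0.763 0.017 0.069] ext [0.012 0.027]
  axis deg 99.7 [0.00021 0.00141]
[207.5 159.9] [ 179  145   58   32 1098] ztop 0.128 mean top [0.64  0.152 0.127] ext [0.287 0.292]
  axis deg 99.9 [0.60777 3.5372 ]
[283.4 196. ] [278 190  12  14 112] ztop 0.106 mean top [ 0.51  -0.122  0.135] ext [0.125 0.099]
  axis deg 143.5 [0.00091 0.0248 ]
[312.1 260.3] [304 250  17  20 204] ztop 0.137 mean top [ 0.28  -0.223  0.15 ] ext [0.155 0.206]
  axis deg 50.4 [0.02482 0.05484]
(284, 196) [ 0.51  -0.124  0.105]
(322, 197) [ 0.507 -0.262  0.099]
(270, 215) [ 0.444 -0.075  0.002]
(217, 197) [0.509 0.123 0.073]
(200, 205) [0.48  0.186 0.07 ]
(235, 205) [0.48  0.056 0.068]
```

View pics/crop1.png

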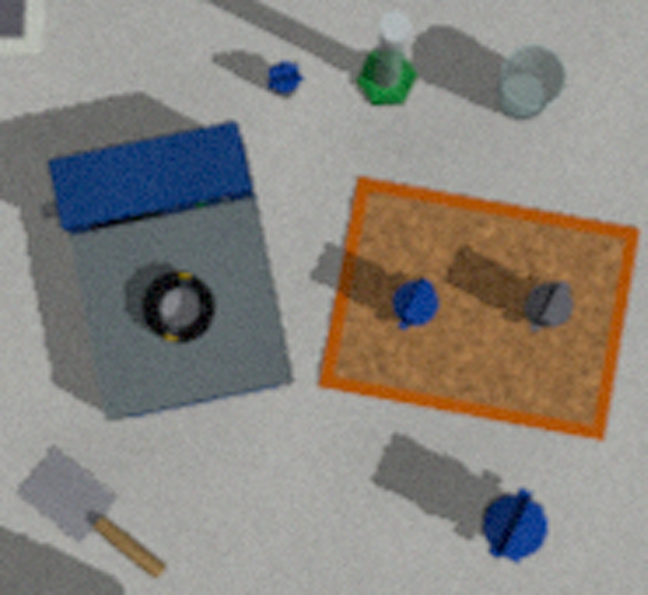

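The crop shows the mid-sized blue cartridge on the mat at crop (415,300), beside the grey one at (548,304). The collar is at (179,306), with yellow slot marks at (186,275) and (170,338), which puts the slots at about -14° in world. I'll go over the collar first for a close look with the wrist camera.

```bash
python3 -m crank '[-0.038,-0.03,0,0,-0.038,-0.03,0,0,-0.038,-0.03,0,0,-0.038,-0.03,0,0,-0.038,-0.03,0,0,-0.038,-0.03,0,0]'
python3 -m crank '[-0.038,-0.03,0,0,-0.038,-0.03,0,0,-0.038,-0.03,0,0,-0.038,-0.03,0,0,-0.038,-0.03,0,0,-0.038,-0.03,0,0,0,0,0,0,0,0,0,0]'
python3 - <<'E'
from rig import r, imaging
import cv2,pickle
s=r.read_state();w=imaging.read_camera("wrist");pickle.dump((s,w),open("w1.pkl","wb"));cv2.imwrite("pics/w1.png",w["img"])
print(w["hand_eye"].round(3),w["intrinsics"])
E
```

```text
clock: 0.7
eef_pos: [0.3249, 0.3491, 0.2183]
ee_rot: [-0.389, -3.117, 0.0]
wrist_force: [0.4, 0.1, 1.0]
opening: 0.0929
gripper_force: 0.0
clock: 1.5
eef_pos: [0.501, 0.1194, 0.218]
ee_rot: [-0.394, -3.115, 0.0]
wrist_force: [-0.5, -0.0, 0.6]
opening: 0.0929
gripper_force: 0.0
[[ 0.001 -0.962 -0.273  0.075]
 [ 1.     0.001 -0.     0.   ]
 [ 0.001 -0.273  0.962 -0.166]
 [ 0.     0.     0.     1.   ]] [[297.31863964   0.         254.45855549]
 [  0.         297.31863964 197.32576101]
 [  0.           0.           1.        ]]
```

View pics/w1.png

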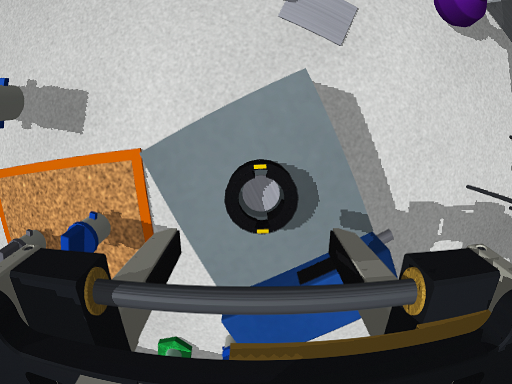

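The collar is centred near (261,197) with yellow slot marks at (260,167) and (262,232). The fresh cartridge is at (85,235). Next I'll cast rays onto the collar top.

```bash
cat >> h.py <<'E'
def wray(s,w,uv,z):
    K=w["intrinsics"];x=(uv[0]-K[0,2])/K[0,0];y=(uv[1]-K[1,2])/K[1,1];th=np.hypot(x,y)
    v=np.array([np.sin(th)*x/max(th,1e-9),np.sin(th)*y/max(th,1e-9),np.cos(th)])
    H=w["hand_eye"];Rt=R.from_rotvec(s["ee_rot"]).as_matrix()
    o=Rt@H[:3,3]+s["eef_pos"];v=Rt@H[:3,:3]@v
    return o+v*(z-o[2])/v[2]
def blobs(img,lo,hi,amin=15):
    m=cv2.inRange(cv2.cvtColor(img,cv2.COLOR_BGR2HSV),lo,hi)
    n,l,st,c=cv2.connectedComponentsWithStats(m)
    return [(c[i],st[i],l==i) for i in range(1,n) if st[i,4]>=amin]
def collar(s,w):
    ys=[b for b in blobs(w["img"],(22,130,100),(38,255,255)) if abs(b[0][0]-261)<50 and b[0][1]<260]
    p=[wray(s,w,b[0],.101) for b in ys]
    for b,q in zip(ys,p): print('yellow',b[0].round(1),b[1],q.round(4))
    return p
E
python3 - <<'E'
from h import *
import pickle
s,w=pickle.load(open("w1.pkl","rb"));p=collar(s,w)
print('mid',(p[0]+p[1])/2,'ang',np.degrees(np.arctan2(*(p[0]-p[1])[1::-1])))
g=w["img"].max(2);m=((g<45)*255).astype(np.uint8);m[:150]=0;m[245:]=0;m[:,:215]=0;m[:,305:]=0
cs,_=cv2.findContours(m,cv2.RETR_EXTERNAL,cv2.CHAIN_APPROX_NONE);c=max(cs,key=cv2.contourArea)
hull=cv2.convexHull(c)[:,0]
q=np.array([wray(s,w,u,.101)[:2] for u in hull]).astype(np.float32);print(cv2.minEnclosingCircle(q),cv2.fitEllipse(q))
d=pickle.load(open("d.pkl","rb"))["top"]
yt=[b for b in blobs(d["img"],(20,90,60),(40,255,255),2) if abs(b[0][0]-216)<15 and abs(b[0][1]-197)<15]
for b in yt: print('top yellow',b[0],onplane(d,b[0],.101).round(4))
for b in blobs(d["img"],(100,150,50),(130,255,255)): 
    if b[2][196,283]: print('fresh',onplane(d,b[0],.095))
E
```

```text
yellow [260.  166.2] [254 164  13   5  58] [0.4771 0.1312 0.101 ]
yellow [262.3 230.6] [257 229  12   5  51] [0.5425 0.1172 0.101 ]
mid [0.50980459 0.12422761 0.101     ] ang 167.9436370150504
((0.5076302289962769, 0.1246912032365799), 0.03827933222055435) ((0.5079471468925476, 0.1243412047624588), (0.072731152176857, 0.07653018832206726), 77.67918395996094)
top yellow [217.5 188. ] [0.5402 0.118  0.101 ]
top yellow [213.6 206.2] [0.4739 0.1317 0.101 ]
fresh [ 0.5105627 -0.1221594  0.095    ]
```

```bash
python3 -m crank '[-0.0136,-0.0466,0,2,-0.0136,-0.0466,0,0,-0.0136,-0.0466,0,0,-0.0136,-0.0466,0,0,-0.0136,-0.0466,0,0,0,0,0,0,0,0,0,0]'
python3 - <<'E'
from h import *
from rig import r, imaging
import pickle
s=r.read_state();w=imaging.read_camera("wrist");pickle.dump((s,w),open("w2.pkl","wb"));cv2.imwrite("pics/w2.png",w["img"])
E
```

```text
clock: 2.25
eef_pos: [0.5026, -0.1216, 0.2185]
ee_rot: [-0.445, -3.109, -0.001]
wrist_force: [0.9, 0.4, -0.1]
opening: 0.0929
gripper_force: 0.0
```

View pics/w2.png

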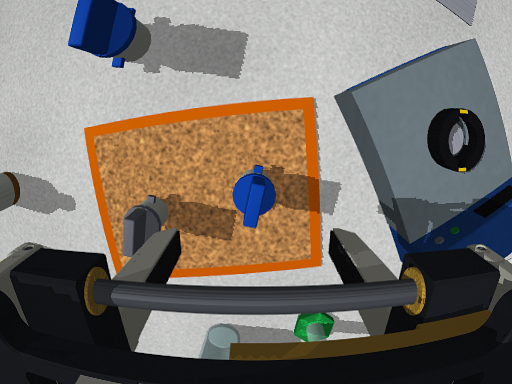

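The fresh cartridge is at (254,195). Its bar runs from about (262,168) to (250,226), and the spent one is at (143,225). I'll get the bar's top face from the range data.

```bash
cat >> h.py <<'E'
def wcloud(s,w):
    K=w["intrinsics"];v,u=np.mgrid[:384,:512];x=(u-K[0,2])/K[0,0];y=(v-K[1,2])/K[1,1];th=np.hypot(x,y)+1e-9
    z=w["range_z"];t=np.tan(th)*z/th
    P=np.stack([x*t,y*t,z],-1);H=w["hand_eye"];P=P@H[:3,:3].T+H[:3,3]
    return P@R.from_rotvec(s["ee_rot"]).as_matrix().T+s["eef_pos"]
E
python3 - <<'E'
from h import *
import pickle
s,w=pickle.load(open("w2.pkl","rb"));P=wcloud(s,w)
print('mat',np.median(P[130:150,200:230].reshape(-1,3),0).round(4))
for b in blobs(w["img"],(100,130,30),(130,255,255),100):
    if not b[2][195,254]: continue
    q=P[b[2]];print(np.histogram(q[:,2],bins=np.arange(0,.13,.005)))
    m=b[2]&(P[...,2]>.093)&(P[...,2]<.115)
    rr=cv2.minAreaRect(np.argwhere(m)[:,::-1].astype(np.float32));print('px',rr)
    z=np.median(P[m][:,2]);print('ztop',z)
    c=wray(s,w,rr[0],z);g=np.array([wray(s,w,u,z)[:2] for u in cv2.boxPoints(rr)],np.float32);print('c',c.round(4),cv2.minAreaRect(g))
    e=g[np.argsort(g[:,0])];v=e[2:].mean(0)-e[:2].mean(0);print('ang',np.degrees(np.arctan2(v[1],v[0])),np.linalg.norm(v))
E
```

```text
mat [ 0.4457 -0.1579  0.0042]
(array([  0,   0,   0,   0,   0,   8,  59,   0,   0,   0,   0,  26, 705,
       118,  17,  20,  16,  22,  17,  24, 567,  48,   0,   0,   0]), array([0.   , 0.005, 0.01 , 0.015, 0.02 , 0.025, 0.03 , 0.035, 0.04 ,
       0.045, 0.05 , 0.055, 0.06 , 0.065, 0.07 , 0.075, 0.08 , 0.085,
       0.09 , 0.095, 0.1  , 0.105, 0.11 , 0.115, 0.12 , 0.125]))
px ((253.95294189453125, 204.21177673339844), (14.534341812133789, 45.55540084838867), 12.528807640075684)
ztop 0.10398573685178661
c [ 0.5137 -0.125   0.104 ] ((0.514253556728363, -0.12510910630226135), (0.014754129573702812, 0.047313887625932693), 61.33945083618164)
ang -28.264479 0.047138818
```

```bash
python3 -m crank '[-0.012,0,0,6,0,0,0,6,0,0,0.04,0,0,0,0.04,0,0,0,0.04,0,0,0,0.03,0,0,0,0,0,0,0,0,0]'
python3 -m crank '[0,0,0,0,0,0,0,0,0,0,0,0,0,0,0,0,0,0,0,0]' 1 40
```

```text
clock: 3.1
eef_pos: [0.5144, -0.1238, 0.0691]
ee_rot: [-0.763, -3.047, -0.001]
wrist_force: [0.3, -0.2, 0.9]
opening: 0.0931
gripper_force: 0.0
clock: 3.6
eef_pos: [0.5146, -0.1259, 0.0691]
ee_rot: [0.767, 3.046, -0.0]
wrist_force: [0.0, 0.5, 0.1]
opening: 0.0578
gripper_force: 0.0
```

```bash
python3 -m crank '[0,0,0,0,0,0,0,0,0,0,0,0,0,0,0,0,0,0,0,0,0,0,0,0,0,0,0,0]'
python3 -m crank '[0,0,0,0,0,0,0,0]'
```

```text
clock: 4.3
eef_pos: [0.5143, -0.1257, 0.0686]
ee_rot: [-0.767, -3.046, -0.0]
wrist_force: [-0.3, 0.2, -0.9]
opening: 0.0139
gripper_force: 40.0
clock: 4.5
eef_pos: [0.5143, -0.1257, 0.0686]
ee_rot: [-0.767, -3.047, -0.0]
wrist_force: [0.3, 0.5, -0.1]
opening: 0.0137
gripper_force: 40.0
```

```bash
python3 -m crank '[0,0,-0.03,0,0,0,-0.04,0,0,0,-0.04,-8,0,0,-0.04,-8,0,0,0,0]'
python3 -m crank '[0.0096,0.0406,0,0,0.0096,0.0406,0,0,0.0096,0.0406,0,0,0.0096,0.0406,0,0,0.0096,0.0406,0,0,0.0096,0.0406,0,0,0,0,0,0,0,0,0,0]'
python3 - <<'E'
from h import *
from rig import r, imaging
import pickle
s=r.read_state();w=imaging.read_camera("wrist");pickle.dump((s,w),open("w3.pkl","wb"));cv2.imwrite("pics/w3.png",w["img"])
print(s["eef_pos"],s["ee_rot"],s["wrist_force"])
E
```

```text
clock: 5.0
eef_pos: [0.5175, -0.1268, 0.2258]
ee_rot: [0.327, 3.114, -0.004]
wrist_force: [0.4, -0.7, -1.6]
opening: 0.0138
gripper_force: 40.0
clock: 5.8
eef_pos: [0.5091, 0.1252, 0.2175]
ee_rot: [-0.333, -3.122, 0.001]
wrist_force: [0.1, -1.1, -1.3]
opening: 0.0137
gripper_force: 40.0
[0.50910132 0.12521218 0.21754418] [-3.32753910e-01 -3.12245520e+00  1.24320811e-03] [ 0.08102852 -1.09759957 -1.31774891]
```

View pics/w3.png

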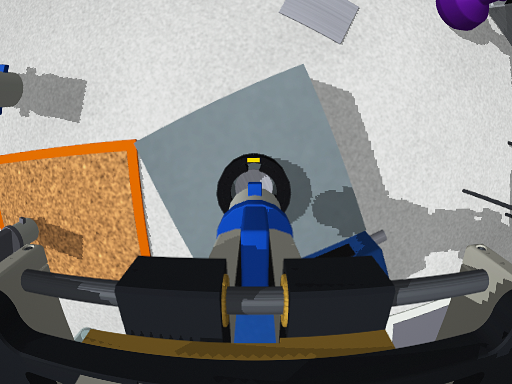

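The held cartridge's front lug is at (255,188) and the slot is at (253,160). I'll compare the lug and cap positions, in the tool frame, with the slot.

Run:
```python
from h import *
import pickle
s,w=pickle.load(open("w3.pkl","rb"))
Rm=R.from_rotvec(s["ee_rot"]).as_matrix();P=(wcloud(s,w)-s["eef_pos"])@Rm  # tool frame
print('tool x ang',np.degrees(np.arctan2(Rm[1,0],Rm[0,0])),'tool z',Rm[:,2].round(4))
bl=cv2.inRange(cv2.cvtColor(w["img"],cv2.COLOR_BGR2HSV),(100,130,30),(130,255,255))>0
m=bl.copy();m[:178]=0;m[200:]=0;m[:,:240]=0;m[:,270:]=0
q=P[m];q=q[(q[:,2]>.03)&(q[:,2]<.06)];print('lug n',len(q),'min',np.percentile(q,3,axis=0).round(4),'max',np.percentile(q,97,axis=0).round(4),'med',np.median(q,0).round(4))
c=P[bl&(np.mgrid[:384,:512][0]<260)&(np.mgrid[:384,:512][0]>195)];c=c[(c[:,2]<.02)&(c[:,2]>.0)]
print('cap n',len(c),np.percentile(c,1,axis=0).round(4),np.percentile(c,99,axis=0).round(4))
t=c[c[:,2]<np.percentile(c[:,2],30)];
b=P[bl&(np.mgrid[:384,:512][0]>230)];b=b[(b[:,2]<-.025)];print('bartop',len(b),np.percentile(b,2,axis=0).round(4),np.percentile(b,98,axis=0).round(4))
# slot
for B in blobs(w["img"],(22,130,100),(38,255,255)):
    if abs(B[0][0]-254)<30 and B[0][1]<180:
        p=wray(s,w,B[0],.101);print('slot',B[0],p.round(4),'tool',(Rm.T@(p-s["eef_pos"])).round(4))
```

```text
tool x ang 167.83408238435143 tool z [-1.5e-03 -6.0e-04 -1.0e+00]
lug n 189 min [ 0.0192 -0.0043  0.0355] max [0.0276 0.0048 0.0418] med [ 0.0242 -0.0001  0.0366]
cap n 1194 [ 0.0038 -0.0224  0.0011] [0.0227 0.0225 0.0129]
bartop 1627 [-0.0088 -0.0065 -0.0965] [ 0.0348  0.0073 -0.0338]
slot [253.  159.5] [0.4769 0.1308 0.101 ] tool [ 0.0325 -0.0012  0.1166]
```

```bash
python3 -m crank '[0.0005,-0.001,0.02,0,0,0,0.02,0,0,0,0.008,0,0,0,0,0,0,0,0,0]'
python3 -m crank '[0,0,0.005,0,0,0,0.005,0,0,0,0.005,0,0,0,0.003,0,0,0,0,0]'
python3 -m crank '[0,0,0.002,0,0,0,0.002,0,0,0,0,0]'
```

```text
clock: 6.35
eef_pos: [0.5094, 0.123, 0.1712]
ee_rot: [0.337, 3.123, -0.0]
wrist_force: [0.7, 0.2, -0.7]
opening: 0.0136
gripper_force: 40.0
clock: 6.85
eef_pos: [0.5085, 0.1237, 0.1519]
ee_rot: [-0.335, -3.122, 0.001]
wrist_force: [-0.1, -0.4, -1.0]
opening: 0.0138
gripper_force: 40.0
clock: 7.15
eef_pos: [0.5089, 0.1237, 0.1484]
ee_rot: [-0.335, -3.123, 0.0]
wrist_force: [-0.3, 0.8, -1.3]
opening: 0.0137
gripper_force: 40.0
```

```bash
python3 -m crank '[0,0,0.002,0,0,0,0.001,0,0,0,0,0]'; python3 -m crank '[0,0,0.002,0,0,0,0.001,0,0,0,0,0]'; python3 -m crank '[0,0,0.002,0,0,0,0,0]'
```

```text
clock: 7.45
eef_pos: [0.5089, 0.1237, 0.1454]
ee_rot: [-0.335, -3.123, 0.0]
wrist_force: [-1.0, 0.6, -1.3]
opening: 0.0139
gripper_force: 40.0
clock: 7.75
eef_pos: [0.5089, 0.1237, 0.1424]
ee_rot: [-0.335, -3.123, 0.0]
wrist_force: [-0.3, 0.7, -1.2]
opening: 0.0136
gripper_force: 40.0
clock: 7.95
eef_pos: [0.5093, 0.1237, 0.1411]
ee_rot: [0.335, 3.123, 0.0]
wrist_force: [-1.7, -0.4, 5.1]
opening: 0.0143
gripper_force: 40.0
```

The 6 N contact at a lug depth of about 4 mm is the spring, so the lugs are in the slots. I'll press on in small steps.

```bash
python3 -m crank '[0,0,0.002,0,0,0,0.001,0,0,0,0,0]'; python3 -m crank '[0,0,0.002,0,0,0,0.002,0,0,0,0,0]'; python3 -m crank '[0,0,0.002,0,0,0,0.002,0,0,0,0,0]'
```

```text
clock: 8.25
eef_pos: [0.5093, 0.1237, 0.1384]
ee_rot: [0.335, 3.123, 0.0]
wrist_force: [-2.5, 0.6, 5.5]
opening: 0.014
gripper_force: 40.0
clock: 8.55
eef_pos: [0.5093, 0.1237, 0.1346]
ee_rot: [0.335, 3.123, 0.0]
wrist_force: [-3.6, -0.5, 6.9]
opening: 0.0138
gripper_force: 40.0
clock: 8.85
eef_pos: [0.5094, 0.1237, 0.1309]
ee_rot: [0.335, 3.123, 0.0]
wrist_force: [-4.1, -1.5, 9.0]
opening: 0.0139
gripper_force: 40.0
```

```bash
python3 -m crank '[0.0007,0,0.002,0,0,0,0.001,0,0,0,0,0]'; python3 -m crank '[0,0,0.0015,0,0,0,0.001,0,0,0,0,0]'
```

```text
clock: 9.15
eef_pos: [0.5093, 0.1238, 0.1284]
ee_rot: [0.335, 3.121, 0.0]
wrist_force: [-3.1, -2.1, 10.7]
opening: 0.0138
gripper_force: 40.0
clock: 9.45
eef_pos: [0.5093, 0.1238, 0.126]
ee_rot: [0.335, 3.121, 0.0]
wrist_force: [-3.4, -1.5, 12.4]
opening: 0.014
gripper_force: 40.0
```

```bash
python3 -m crank '[0,0.00015,0,6,0,0.00015,0,6,0,0,0,0]'
python3 - <<'E'
from rig import r
print(r.read_state()["ft_torque"])
E
```

```text
clock: 9.75
eef_pos: [0.5099, 0.1245, 0.1264]
ee_rot: [0.665, 3.067, 0.002]
wrist_force: [-2.3, 0.1, 11.3]
opening: 0.0137
gripper_force: 40.0
[ 0.02499593  0.56266772 -0.11391884]
```

```bash
python3 -m crank '[0,0,0.001,0,0,0.00015,0,6,0,0.00015,0,6,0,0.00015,0,6,0,0,0,0]'; python3 -m crank '[0,0.00015,0,7,0,0.00015,0,7,0,0.00015,0,7,0,0,0,0]'
```

```text
clock: 10.25
eef_pos: [0.5103, 0.1249, 0.1256]
ee_rot: [1.137, 2.925, 0.003]
wrist_force: [-2.6, -0.6, 13.1]
opening: 0.0141
gripper_force: 40.0
clock: 10.65
eef_pos: [0.5105, 0.1251, 0.1255]
ee_rot: [1.652, 2.669, 0.004]
wrist_force: [-2.7, -0.3, 13.1]
opening: 0.0139
gripper_force: 40.0
```

```bash
python3 -m crank '[0,0.00015,0,7,0,0.00015,0,7,0,0.00015,0,7,0,0,0,0]'; python3 -m crank '[0,0.00015,0,7,0,0.00015,0,7,0,0.00015,0,6,0,0,0,0,0,0,0,0]';  python3 - <<'E'
from rig import r
print(r.read_state()["ft_torque"])
E
```

```text
clock: 11.05
eef_pos: [0.5107, 0.1252, 0.1254]
ee_rot: [2.111, 2.324, 0.004]
wrist_force: [-3.3, -0.1, 11.8]
opening: 0.0137
gripper_force: 40.0
clock: 11.55
eef_pos: [0.5109, 0.1252, 0.1253]
ee_rot: [2.479, 1.928, 0.004]
wrist_force: [-3.5, 0.1, 12.9]
opening: 0.0137
gripper_force: 40.0
[-0.05781002  1.01585007 -0.07139733]
```

Turned 92° and still down. Next I'll let it up into the pockets.

```bash
python3 -m crank '[0,0,-0.002,0,0,0,-0.002,0,0,0,0,0]'; python3 -m crank '[0,0,-0.002,0,0,0,0,0]'; python3 -m crank '[0,0,-0.001,0,0,0,0,0]'
```

```text
clock: 11.85
eef_pos: [0.5109, 0.1253, 0.129]
ee_rot: [2.479, 1.928, 0.004]
wrist_force: [-3.2, 1.2, 10.0]
opening: 0.0139
gripper_force: 40.0
clock: 12.05
eef_pos: [0.5109, 0.1252, 0.1309]
ee_rot: [2.479, 1.928, 0.004]
wrist_force: [-3.3, 0.5, 9.9]
opening: 0.0138
gripper_force: 40.0
clock: 12.25
eef_pos: [0.5108, 0.1252, 0.1317]
ee_rot: [2.479, 1.928, 0.004]
wrist_force: [-1.3, 0.2, 8.0]
opening: 0.0136
gripper_force: 40.0
```

```bash
python3 -m crank '[0,0,-0.001,0,0,0,0,0]'; python3 -m crank '[0,0,-0.0005,0,0,0,0,0]'
```

```text
clock: 12.45
eef_pos: [0.5108, 0.1252, 0.1326]
ee_rot: [2.479, 1.928, 0.004]
wrist_force: [-1.7, 1.1, 6.8]
opening: 0.0137
gripper_force: 40.0
clock: 12.65
eef_pos: [0.5108, 0.1252, 0.1326]
ee_rot: [2.479, 1.928, 0.003]
wrist_force: [0.8, 0.6, 5.3]
opening: 0.0137
gripper_force: 40.0
```

The rise stops while the force is still falling, so the lugs are sitting in the pockets. Release.

```bash
python3 -m crank '[0,0,0,0,0,0,0,0,0,0,0,0,0,0,0,0,0,0,0,0,0,0,0,0]' 0.5
python3 -m crank '[0,0,-0.01,0,0,0,-0.03,0,0,0,-0.04,0,0,0,-0.04,0,0,0,0,0,0,0,0,0]'
python3 - <<'E'
from h import *
from rig import r, imaging
import pickle
s=r.read_state();w=imaging.read_camera("wrist");cv2.imwrite("pics/w4.png",w["img"])
P=wcloud(s,w);bl=cv2.inRange(cv2.cvtColor(w["img"],cv2.COLOR_BGR2HSV),(100,130,30),(130,255,255))>0
m=bl&(np.hypot(P[...,0]-.509,P[...,1]-.1245)<.035);z=np.percentile(P[m][:,2],90);print('ztop',z,'expect .168')
t=m&(P[...,2]>z-.006);q=P[t][:,:2].astype(np.float32);print(cv2.minAreaRect(q),s["wrist_force"],s["opening"])
E
```

```text
clock: 13.25
eef_pos: [0.5098, 0.1249, 0.1315]
ee_rot: [-2.48, -1.929, 0.0]
wrist_force: [-0.2, 0.6, -0.4]
opening: 0.0463
gripper_force: 0.0
clock: 13.85
eef_pos: [0.5108, 0.1251, 0.2537]
ee_rot: [2.478, 1.928, 0.005]
wrist_force: [0.2, 0.1, -0.0]
opening: 0.0463
gripper_force: 0.0
ztop 0.16860120832721748 expect .168
((0.5118663311004639, 0.12481111288070679), (0.046094898134469986, 0.013278046622872353), 75.42311096191406) [ 0.17000802  0.10024367 -0.01284297] 0.04627836559177429
```

View pics/w4.png

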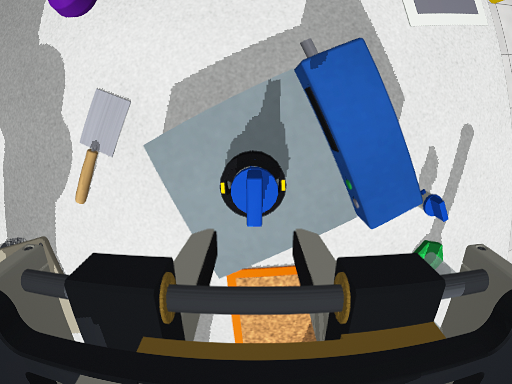

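The cartridge sits in the collar at (254,190). Its bar is at 90° to the slot marks at (222,187) and (283,185), and the bar top is at 0.1686 m against 0.168 m expected when locked. The gripper is clear, so I'm handing in.

```bash
python3 -c "
from rig import r
print(r.sign_off())"
```

```text
the job is handed in; nothing more can be done
None
```

The blue-capped cartridge is locked in the collar after a turn of about 92° clockwise, and I released it and handed the job in at about 14 s; the highest force I read was about 13 N, and nothing else was touched.

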